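# Find the bowed press platen with a straightedge

### The arm

A 6-joint arm with a two-finger parallel gripper is mounted at the origin on the work surface. World frame = base frame: x ahead of the robot, y to its left, z up, the work surface at z = 0. Lengths are in mm, angles in rad, forces in N, time in s.
With the tool pointing down it reaches from about 150 to 775 mm from the base axis. Payload 6.1 kg.
Tool frame: the origin (TCP) lies midway between the tips of the shut fingers; the grasp point (between the pads) lies 19 mm behind it (manip.grasp_offset is the distance from the TCP to the grasp point, in mm); z points along the fingers, y is the line along which they close (so a half turn about z gives the same grasp; the last joint's range is limited). The gripper opens to 85 mm and grips with 20 to 120 N. Pads are 22 mm wide; open, the fingers measure 114 mm over their backs; the gripper's body (76 mm by 85 mm) begins 54 mm behind the grasp point. The pads swing forward as they close: fully open they stand 13 mm farther back than shut.
Start: joints at [1.3, 0.126, -0.04, 1.405, 0, 1.571], TCP at [140.433, 505.853, 231.295] pointing down, gripper open.
Joint ranges: [-2.72, 2.72], [-0.95, 1.95], [-1.27, 1.35], [-1.78, 2.02], [-1.46, 1.47], [-3.14, 3.14]. Speed limits (rad/s): [2.39, 2.39, 3.01, 3.14, 3.14, 3.14].

### API

Orientations are given as a 3x3 rotation matrix whose columns are the frame's x, y, z axes.
In Python, from workcell import manip, cams gives the robot as it stands.
- The arm moves only by the shell command python3 -m pendant 'ROWS' [FORCE]. ROWS is text: rows parted by semicolons, each of 5 numbers parted by spaces: the opening in per cent of the stroke, from 0 (shut) to 100 (fully open), then the shift along the tool's x, y, z in mm, then the turn about the tool's z in degrees. In form: hand dx dy dz yaw; .... A call has 1 to 10 rows; each row is the pose to reach, as a shift and turn from the pose commanded when the call began, along the tool's axes at that moment; what a row does not reach only later rows make up. A row lasts 1/8 s, in which the tool goes at most 62.5 mm and 10.7 degrees, less where a joint would pass 70% of its speed; a pose out of reach is approached as far as the arm can. A call with a gripper value outside its range is refused whole. The fingers move at their own pace and stop on an object; FORCE is the grip in N (left out, the last holds). Time passes only in rows, so rows that repeat a pose let the fingers close. It gives the time, the measured TCP pose, the force, the opening and the grip force at its end, in the units of the state.
- manip.observe(): the state, without advancing time (a new reading comes with each control period).
- cams.grab_frame(name): name is "side" or "top" or "wrist"; returns a dict with "img" (384x512x3 uint8, red, green, blue), "z_map" (384x512 float32, mm along the optical axis (not along the pixel's ray), 0 where there is no reading), "fx", "fy", "cx", "cy" (pixels), "T" (4x4, takes a point from camera to world coordinates); the wrist camera has in their place "tool_from_camera" (4x4, takes a point from camera to tool coordinates, whose origin is the TCP and whose axes are the flange's). Camera axes: x right, y up, looking along -z (the intrinsics and any distortion apply to the point x, -y, -z); pixel columns grow to the right and rows downward; lengths in mm; the calibration is good to about 2 mm. A picture is of the moment at which its call begins: read the wrist's pose just before it.
- manip.sign_off(): hands the job in; it is judged then, once.
The state is a dict: "time_s": time; "joint_pos": joint angles; "qd": joint speeds; "joint_efforts": joint torques, N m; "eef_pos": TCP position; "eef_rot": TCP orientation; "ft_force": force on the tool from outside, world axes, zero at the start; "wrist_torque": the same for the moment, N m; "gripper_width": finger opening in mm; "gripper_force": force on a finger pad.
Only numpy, scipy, OpenCV 4.12 (cv2) and the standard library are available. Lean on these libraries where they do the work, as an engineer would, in place of code of your own. Each camera call takes 0.05 s, during which the arm holds its last target. There are 200 camera calls.

### The job

One of the two heat-press platens in the frame is bowed: its ends fall away from the middle, too little to trust the eye. Lay the straightedge lengthwise along the middle of either platen, let go of it, and press gently but firmly on the top near its left end and then near its right end (left and right as the robot sees them) to feel whether it rocks. Then set the small stemmed pattern weight upright and gently on the bowed platen, clear of the straightedge, and leave the straightedge lying along the middle of a platen; leave the other things alone.

Things in the scene. Friction and masses are not known exactly. Their poses are not given: they have to be found in the camera images.
- rig: Dark steel frame 300 x 285 mm fixed to the bench; x points roughly away from the robot, y to its left, z up. Holds two like-looking bare aluminium platens side by side, each 130 mm wide (x) and 260 mm long (y), 15 mm apart, top faces 30 mm above the bench. Origin at the centre of its underside.
- bed_near (a point): Centre of the top face of the platen nearer the robot; axes as the frame's. Exactly one platen, near or far at random, is bowed: level for 30 mm either side of its middle, at the flat one's height, then falling evenly along its length to 3 mm lower at both ends.
- bed_far (a point): Centre of the top face of the other platen, 145 mm beyond bed_near along x. A straightedge laid centrally lies level on either platen. Flat: a press near an end meets firm resistance at once. Bowed: 1 to 3 N at 110 mm from the middle tips it, that point sinking about 2 mm before it comes to rest; let go, it falls back level.
- straightedge: Dark steel straight bar (hollow) 280 mm long (its x axis), 24 mm wide, 24 mm high, flat-faced, 0.4 to 0.6 kg; lies on the bench pointing roughly away from the robot. Origin at the centre of its underside, z up. About 5 N is a good press near an end (90 to 130 mm from its middle); over 30 N on a platen is too much.
- weight: Dark steel pattern weight, 0.2 to 0.3 kg: a round foot 38 mm across and 18 mm high with a round stem 20 mm across above it, 44 mm high overall. Stands upright on the bench; origin at the centre of its underside, z up.
- thread_cone: Black thread cone, 66 mm across and 140 mm high, standing at the left; bystander. Origin at the centre of its underside.
- spray_can: Plain closed grey can, 52 mm across and 150 mm high, standing at the left; bystander. Origin at the centre of its underside.
- pin_tray: Low white open tray 80 x 100 x 25 mm, at the right; bystander. Origin at the centre of its underside.

How it is judged:
By the outcome, as a careful person would: the job done as asked, in the order asked, and still so for the second after the job is handed in, with the robot touching nothing.
It also fails if it takes over 72 s, if anything falls off the work surface, if the arm or the gripper's body presses on something with over 40 N, if the wrist force passes 120 N, or if a joint passes its speed limit or range.

## Working session

There is one attempt and no reset: what is moved stays moved. The work goes in short steps, Python scripts to look and compute and a shell command to move; the robot and the scene stay as the last step left them, time stands still between calls to the robot, and variables do not carry over. Pictures are saved under pics/ and viewed, at most 10 in all, crops included, and the job is handed in when it is done.

```bash
ls; mkdir -p pics; python3 - <<'E'
from workcell import manip, cams
import cv2, numpy as np
s=manip.observe(); print(s['time_s'],s['eef_pos'],s['eef_rot'])
ims=[]
for n in ("top","side"):
    f=cams.grab_frame(n); np.savez(f'pics/{n}.npz',**f)
    print(n,f['fx'],f['fy'],f['cx'],f['cy'],np.round(f['T'],3).tolist(),[k for k in f])
    cv2.imwrite(f'pics/{n}0.png',f['img'][:,:,::-1])
E
```

```text
pics
0.0 [140.32580214 505.48297234 230.5200104 ] [[-9.63560940e-01  2.67488584e-01 -4.15915412e-04]
 [ 2.67488907e-01  9.63559720e-01 -1.53289486e-03]
 [-9.27253671e-06 -1.58829037e-03 -9.99998739e-01]]
top 415.48528657852523 415.48528657852523 251.06033951758113 199.80352045241736 [[0.008, 0.993, -0.121, 377.69], [-1.0, 0.006, -0.019, 38.962], [-0.018, 0.122, 0.992, 1335.986], [0.0, 0.0, 0.0, 1.0]] ['img', 'z_map', 'fx', 'fy', 'cx', 'cy', 'T']
side 406.874439483821 406.874439483821 257.1933229351228 185.21789165664399 [[0.867, 0.268, -0.42, 12.053], [-0.498, 0.49, -0.715, -893.016], [0.015, 0.829, 0.558, 770.391], [0.0, 0.0, 0.0, 1.0]] ['img', 'z_map', 'fx', 'fy', 'cx', 'cy', 'T']
```

View pics/top0.png

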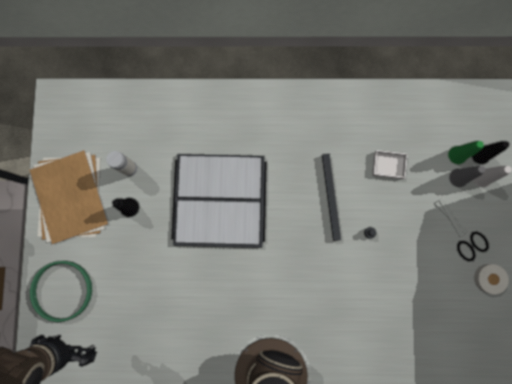

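View pics/side0.png

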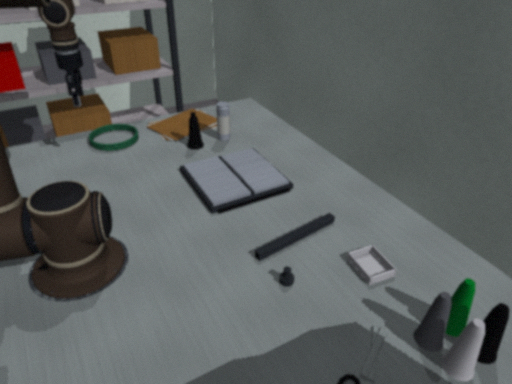

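The top view shows the frame at (172–267, 153–247), the bar from (326,155) to (336,240), and the weight at (370,232). The side view shows the bar from (257,255) to (333,217), and the weight at (287,277).

```bash
cat > h.py <<'E'
import numpy as np, cv2
from workcell import manip, cams
def ray(f,u,v,T=None):
    T=f['T'] if T is None else T
    d=np.array([(u-f['cx'])/f['fx'],-(v-f['cy'])/f['fy'],-1.0])
    return T[:3,3],T[:3,:3]@d
def onplane(f,u,v,z,T=None):
    o,d=ray(f,u,v,T); return o+d*(z-o[2])/d[2]
def cloud(f,T=None):
    T=f['T'] if T is None else T
    v,u=np.mgrid[:384,:512]; Z=f['z_map']
    P=np.stack([(u-f['cx'])/f['fx']*Z,-(v-f['cy'])/f['fy']*Z,-Z],-1)
    return P@T[:3,:3].T+T[:3,3]
def mask(f,box,thr):
    u0,v0,u1,v1=box; g=cv2.cvtColor(f['img'],cv2.COLOR_RGB2GRAY)
    m=np.zeros(g.shape,np.uint8); m[v0:v1,u0:u1]=(g[v0:v1,u0:u1]<thr)*255
    c=max(cv2.findContours(m,cv2.RETR_EXTERNAL,cv2.CHAIN_APPROX_NONE)[0],key=cv2.contourArea)
    return c,m
def wrist():
    s=manip.observe(); f=cams.grab_frame('wrist'); T=np.eye(4); T[:3,:3]=s['eef_rot']; T[:3,3]=s['eef_pos']
    f['T']=T@f['tool_from_camera']; return s,f
E
python3 - <<'E'
from h import *
top=dict(np.load('pics/top.npz')); side=dict(np.load('pics/side.npz'))
for nm,f,bx in(('top',top,dict(bar=(310,145,350,250),weight=(355,220,385,245),frame=(160,140,280,260))),('side',side,dict(bar=(245,205,345,268),weight=(272,260,305,295),frame=(170,140,300,220)))):
    C=cloud(f)
    for n,b in bx.items():
        c,m=mask(f,b,90); r=cv2.minAreaRect(c)
        z=C[...,2][m>0]
        hz=dict(bar=24,weight=30,frame=30)[n]
        mm=cv2.moments(c)
        ce=(mm['m10']/mm['m00'],mm['m01']/mm['m00'])
        print(nm,n,np.round(ce,1),cv2.contourArea(c),'z pct',np.round(np.percentile(z,[5,50,95]),1),'centroid on plane',np.round(onplane(f,*ce,hz),1))
        print('  corners',[np.round(onplane(f,*p,hz)[:2]).tolist() for p in cv2.boxPoints(r)])
    if nm=='top': print('platen z',np.round([C[v,u,2] for u,v in((220,180),(220,222),(300,200),(190,180))],1))
E
```

```text
top bar [330.4 197.5] 668.0 z pct [-0.2 23.  28. ] centroid on plane [ 547.  -187.5   24. ]
  corners [[686.0, -157.0], [690.0, -185.0], [414.0, -217.0], [411.0, -189.0]]
top weight [369.2 232.8] 93.5 z pct [ 1.2 18.9 46.2] centroid on plane [ 436.  -305.3   30. ]
  corners [[451.0, -287.0], [451.0, -324.0], [420.0, -323.0], [420.0, -286.0]]
top frame [218.2 218.8] 4856.5 z pct [ 0.7 15.8 23.2] centroid on plane [476.6 167.4  30. ]
  corners [[390.0, 316.0], [685.0, 318.0], [679.0, 15.0], [386.0, 21.0]]
platen z [33.4 35.  -2.4 28.5]
side bar [291.9 237. ] 1101.0 z pct [-2.3 19.2 24.2] centroid on plane [ 530.2 -205.8   24. ]
  corners [[398.0, -197.0], [703.0, -161.0], [682.0, -216.0], [390.0, -245.0]]
side weight [284.2 277.1] 274.0 z pct [-2.9 14.9 42.2] centroid on plane [ 427.2 -325.    30. ]
  corners [[411.0, -290.0], [464.0, -297.0], [439.0, -358.0], [389.0, -350.0]]
side frame [232.1 193.1] 1216.0 z pct [-2.7 11.7 22.9] centroid on plane [477.7  54.5  30. ]
  corners [[385.0, 288.0], [810.0, 284.0], [651.0, -46.0], [313.0, -12.0]]
```

```bash
python3 -m pendant '100 -60 -56 0 -5; 100 -120 -112 0 -10; 100 -180 -168 0 -15; 100 -240 -224 0 -22;100 -290 -279 0 -22;100 -340 -330 0 -22;100 -390 -380 0 -22;100 -440 -430 0 -22;100 -490 -475 0 -22;100 -530 -515 0 -22'; python3 -c "
from h import *
s=manip.observe();print(s['joint_pos'],s['eef_pos'],s['eef_rot'])"
```

```text
time_s: 1.35
eef_pos: [456.5, -35.6, 231.2]
eef_rot: [[-0.994, -0.112, 0.0], [-0.112, 0.994, 0.0], [-0.0, 0.0, -1.0]]
ft_force: [1.6, -0.0, 0.1]
gripper_width: 85.0
gripper_force: 0.0
[-7.80206146e-02 -9.95044523e-04 -1.75798317e-01  1.39583879e+00
  3.02234175e-04 -1.90681872e-01] [456.53593912 -35.6020822  231.18022398] [[-9.93660409e-01 -1.12423129e-01  1.77348673e-04]
 [-1.12423075e-01  9.93660389e-01  2.89291395e-04]
 [-2.08747396e-04  2.67519322e-04 -9.99999942e-01]]
```

```bash
python3 -m pendant '100 -30 -60 0 0; 100 -60 -115 0 0; 100 -74 -161 0 0; 100 -74 -161 0 0; 100 -74 -161 0 0;100 -74 -161 0 0'; python3 - <<'E'
from h import *
s,f=wrist(); print(s['eef_pos'],f['fx'],f['cx'],f['cy'],np.round(f['tool_from_camera'],3).tolist())
np.savez('pics/w1.npz',**f); cv2.imwrite('pics/w1.png',f['img'][:,:,::-1])
E
```

```text
time_s: 2.1
eef_pos: [547.3, -184.1, 231.6]
eef_rot: [[-0.993, -0.114, 0.0], [-0.114, 0.993, 0.0], [-0.0, 0.0, -1.0]]
ft_force: [0.6, 1.3, 0.2]
gripper_width: 85.7
gripper_force: 0.0
[ 547.31218108 -184.08189498  231.5595375 ] 280.7936834592189 253.16107072420218 191.95634132328834 [[-0.0, 0.96, 0.278, 72.149], [1.0, 0.0, -0.001, 0.112], [-0.001, 0.278, -0.96, -143.78], [0.0, 0.0, 0.0, 1.0]]
```

View pics/w1.png

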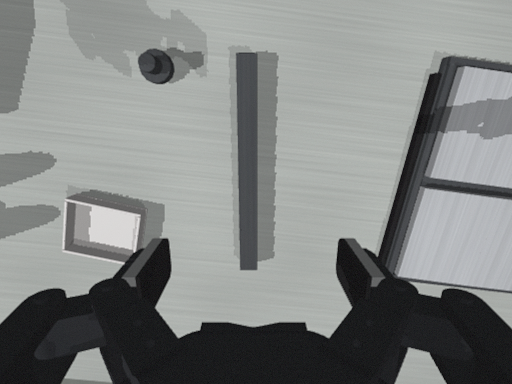

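The wrist view shows the whole bar (cols 236–257, rows 52–270) and the weight at (157,66). The frame is at the right and the tray at the left.

```bash
python3 - <<'E'
from h import *
f=dict(np.load('pics/w1.npz')); C=cloud(f)
g=cv2.cvtColor(f['img'],cv2.COLOR_RGB2GRAY)
print(g[160,225:285].tolist(), np.round(C[160,225:285:4,2]).tolist())
b=np.zeros(g.shape,np.uint8); b[45:275,225:290]=((C[45:275,225:290,2]>20)&(g[45:275,225:290]<100))*255
c=max(cv2.findContours(b,0,1)[0],key=cv2.contourArea); bp=cv2.boxPoints(cv2.minAreaRect(c))
P=np.array([onplane(f,*p,24) for p in bp]); print(np.round(bp),np.round(P,1).tolist(),'mean',P.mean(0))
print('bar top z',np.percentile(C[...,2][b>0],[10,50,90]))
# two-view height: centre line ray triangulated with top camera bar centre
t=dict(np.load('pics/top.npz'))
o1,d1=ray(f,*bp.mean(0)); 
for uv in ((330.7,197.5),):
    o2,d2=ray(t,*uv); A=np.stack([d1,-d2],1); k=np.linalg.lstsq(A,o2-o1,rcond=None)[0]; print('tri',o1+k[0]*d1,o2+k[1]*d2)
# weight
w=(C[40:95,125:190,2]>38)&(C[40:95,125:190,2]<60); print('stem top pts',w.sum(),C[40:95,125:190][w].mean(0))
w=(C[40:95,125:190,2]>12)&(C[40:95,125:190,2]<24)&(g[40:95,125:190]<90); print('foot',C[40:95,125:190][w].mean(0))
E
```

```text
[175, 176, 176, 174, 173, 174, 166, 151, 152, 154, 152, 157, 140, 83, 72, 75, 78, 77, 73, 79, 77, 76, 75, 74, 74, 74, 75, 73, 76, 75, 74, 79, 98, 128, 124, 123, 124, 125, 126, 123, 125, 124, 123, 125, 126, 124, 125, 126, 125, 125, 143, 177, 175, 172, 171, 171, 172, 172, 171, 170] [2.0, 2.0, 1.0, 0.0, 25.0, 25.0, 24.0, 25.0, 1.0, 1.0, 2.0, 2.0, 1.0, 0.0, 1.0]
[[236.  53.]
 [256.  53.]
 [259. 269.]
 [239. 269.]] [[415.3, -218.5, 24.0], [412.4, -195.8, 24.0], [688.6, -159.0, 24.0], [692.2, -187.3, 24.0]] mean [ 552.107699   -190.16067326   24.        ]
bar top z [24.0586261  25.00319294 26.0114271 ]
tri [ 543.15551129 -191.97907055  -10.31383666] [ 551.25000955 -194.12380234   -8.89751511]
stem top pts 306 [ 438.35766506 -311.05343696   44.40661777]
foot [ 439.94586107 -306.20171114   18.58534272]
```

```bash
python3 -m pendant '100 -2 -5 60 0; 100 -2 -5 120 0; 100 -2 -5 180 0; 100 -2 -5 215 0; 100 -2 -5 227 0; 100 -2 -5 227 0; 20 -2 -5 227 0; 20 -2 -5 227 0; 20 -2 -5 227 0;20 -2 -5 227 0' 40; python3 -m pendant '20 0 0 0 0;20 0 0 0 0;20 0 0 0 0;20 0 0 0 0'
```

```text
time_s: 3.4
eef_pos: [550.9, -190.5, 5.3]
eef_rot: [[-0.994, -0.113, 0.002], [-0.113, 0.994, -0.001], [-0.001, -0.001, -1.0]]
ft_force: [-0.1, -0.3, 4.3]
gripper_width: 23.2
gripper_force: 41.5
time_s: 3.9
eef_pos: [551.0, -190.5, 5.3]
eef_rot: [[-0.994, -0.113, 0.002], [-0.113, 0.994, -0.001], [-0.002, -0.001, -1.0]]
ft_force: [-0.8, -1.9, 5.1]
gripper_width: 23.1
gripper_force: 41.6
```

```bash
python3 -m pendant '20 0 0 -40 0;20 0 0 -80 0;20 0 0 -120 0;20 0 0 -120 0'; python3 - <<'E'
from h import *
t=dict(np.load('pics/top.npz')); C=cloud(t)
g=cv2.cvtColor(t['img'],cv2.COLOR_RGB2GRAY); print(g[150:252:3,220].tolist(), g[215,165:275:3].tolist())
sub=np.zeros_like(g); 
for n,(v0,v1) in dict(far=(154,199),near=(200,247)).items():
    m=np.zeros_like(g); m[v0:v1,172:268]=(g[v0:v1,172:268]>130)*255
    c=max(cv2.findContours(m,0,1)[0],key=cv2.contourArea); r=cv2.minAreaRect(c); P=np.array([onplane(t,*p,30) for p in cv2.boxPoints(r)])
    print(n,r,np.round(P[:,:2],0).tolist(),P.mean(0), np.median(C[...,2][m>0]))
f=dict(np.load('pics/w1.npz')); gw=cv2.cvtColor(f['img'],cv2.COLOR_RGB2GRAY); Cw=cloud(f)
m=np.zeros_like(gw); m[55:300,380:]=(Cw[55:300,380:,2]>15)*255
print('platen wrist z',np.median(Cw[210:270,440:510,2]), 'rim z', np.round(Cw[100:300:20,:,2][:, 380:470:6]).tolist()[4:7])
E
```

```text
time_s: 4.4
eef_pos: [551.7, -190.3, 126.6]
eef_rot: [[-0.994, -0.113, 0.004], [-0.113, 0.994, -0.001], [-0.004, -0.002, -1.0]]
ft_force: [-0.9, -0.5, -5.8]
gripper_width: 23.1
gripper_force: 40.8
[155, 145, 104, 165, 165, 165, 164, 164, 164, 164, 164, 164, 164, 164, 164, 162, 62, 111, 165, 165, 165, 164, 165, 166, 165, 166, 166, 166, 166, 167, 166, 101, 63, 138] [156, 152, 92, 35, 127, 168, 166, 165, 167, 168, 165, 168, 168, 165, 163, 165, 167, 169, 164, 169, 169, 169, 168, 167, 167, 168, 167, 166, 168, 169, 166, 155, 62, 45, 145, 161, 161]
far ((219.22061157226562, 176.58743286132812), (80.26402282714844, 39.90057373046875), 1.060911774635315) [[549.0, 294.0], [679.0, 296.0], [675.0, 37.0], [546.0, 39.0]] [611.99705574 166.67036393  30.        ] 29.05873989140673
near ((217.44589233398438, 221.7181854248047), (82.02437591552734, 40.81712341308594), 1.3971810340881348) [[405.0, 299.0], [535.0, 300.0], [530.0, 39.0], [401.0, 42.0]] [467.69855562 169.80298602  30.        ] 30.242069685051547
platen wrist z 30.74995010770951 rim z [[1.0, 1.0, 0.0, 1.0, 13.0, 14.0, 21.0, 15.0, 15.0, 15.0, 16.0, 15.0, 15.0, 31.0, 30.0], [1.0, 1.0, 0.0, 11.0, 13.0, 19.0, 17.0, 28.0, 28.0, 28.0, 29.0, 30.0, 29.0, 30.0, 31.0], [2.0, 2.0, 12.0, 13.0, 21.0, 17.0, 28.0, 29.0, 29.0, 29.0, 28.0, 29.0, 30.0, 30.0, 31.0]]
```

```bash
python3 -m pendant '20 5 45 0 -10;20 10 90 0 -20;20 15 135 0 -30;20 20 180 0 -40;20 25 225 0 -50;20 30 270 0 -60;20 36 315 0 -70;20 42 350 0 -80;20 42 367 0 -82.5;20 42 367 0 -82.5'; python3 -m pendant '20 0 0 0 0;20 0 0 0 0;20 0 0 0 0'; python3 - <<'E'
from h import *
s,f=wrist(); print(s['eef_pos'],s['eef_rot'])
np.savez('pics/w2.npz',**f); cv2.imwrite('pics/w2.png',f['img'][:,:,::-1])
E
```

```text
time_s: 5.65
eef_pos: [466.3, 170.4, 122.6]
eef_rot: [[-0.017, -1.0, -0.002], [-1.0, 0.017, -0.001], [0.001, 0.002, -1.0]]
ft_force: [0.2, -0.2, -5.2]
gripper_width: 23.0
gripper_force: 41.2
time_s: 6.02
eef_pos: [467.3, 169.3, 124.3]
eef_rot: [[-0.019, -1.0, 0.0], [-1.0, 0.019, -0.0], [0.0, -0.0, -1.0]]
ft_force: [0.4, -1.1, -5.8]
gripper_width: 23.2
gripper_force: 41.2
[467.32136808 169.3248649  124.30475784] [[-1.93598781e-02 -9.99812576e-01  8.71937378e-05]
 [-9.99812577e-01  1.93598712e-02 -7.88937310e-05]
 [ 7.71908849e-05 -8.87047687e-05 -9.99999993e-01]]
```

View pics/w2.png

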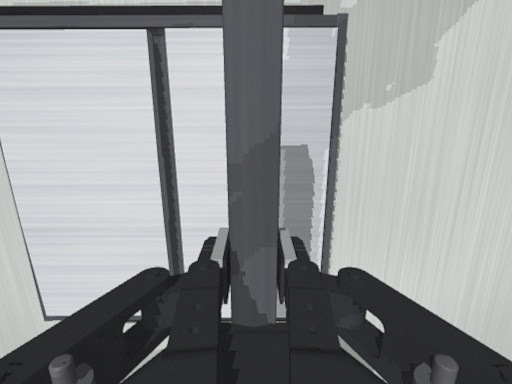

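The view looks towards −y, with the bar above the near platen. The platen's edges run at about (167,28)–(183,275) on the left and (337,28)–(322,240) on the right.

```bash
python3 - <<'E'
from h import *
f=dict(np.load('pics/w2.npz')); g=cv2.cvtColor(f['img'],cv2.COLOR_RGB2GRAY).astype(int)
for v in (40,60,80,100,120,250):
    l=145+np.argmax(np.diff(g[v,145:195])); r=305+np.argmin(np.diff(g[v,305:345]))
    L,R=onplane(f,l+.5,v,30),onplane(f,r+.5,v,30); print(v,l,r,np.round(L,1),np.round(R,1),'mid',np.round((L+R)/2,1))
for u in (60,110,200,300):
    t=10+np.argmax(np.diff(g[10:40,u])); 
    print(u,t,np.round(onplane(f,u,t+.5,30),1))
b=280+np.argmin(np.diff(g[280:330,80]));print('bottom',b,onplane(f,80,b+.5,30))
C=cloud(f); e=np.abs(C[...,2]-30)<8
# bar edges per row on plane of its top
for v in (20,120):
    l=210+np.argmin(np.diff(g[v,210:240])); r=270+np.argmax(np.diff(g[v,270:290])); z=np.median(C[v,235:270,2]); print('bar',v,l,r,z,np.round(onplane(f,l,v,z),1),np.round(onplane(f,r,v,z),1))
E
```

```text
40 165 336 [530.3  45.8  30. ] [399.9  48.4  30. ] mid [465.1  47.1  30. ]
60 166 335 [531.1  59.8  30. ] [399.8  62.3  30. ] mid [465.4  61.1  30. ]
80 168 333 [531.   74.3  30. ] [400.5  76.8  30. ] mid [465.7  75.6  30. ]
100 170 332 [531.   89.4  30. ] [400.4  91.9  30. ] mid [465.7  90.6  30. ]
120 171 331 [531.7 105.   30. ] [400.3 107.5  30. ] mid [466.  106.2  30. ]
250 181 321 [534.2 223.3  30. ] [402.7 225.9  30. ] mid [468.5 224.6  30. ]
60 28 [609.1  36.5  30. ]
110 28 [571.4  37.2  30. ]
200 27 [503.4  37.9  30. ]
300 26 [428.   38.7  30. ]
bottom 308 [642.06085743 286.34918924  30.        ]
bar 20 221 283 144.21925702316645 [476.4  64.5 144.2] [452.2  65.  144.2]
bar 120 225 280 144.22142261091 [476.6 102.3 144.2] [453.1 102.8 144.2]
```

```bash
python3 -m pendant '20 0 -1 40 0;20 0 -1 70 0;20 0 -1 83 0;20 0 -1 86 0;20 0 -1 86 0;20 0 -1 86 0'; python3 -m pendant '20 0 0 1 0;20 0 0 2 0;20 0 0 2.5 0;20 0 0 2.5 0'
```

```text
time_s: 6.82
eef_pos: [469.0, 170.3, 39.5]
eef_rot: [[-0.018, -1.0, 0.002], [-1.0, 0.018, 0.001], [-0.001, -0.002, -1.0]]
ft_force: [-0.2, 0.1, -4.4]
gripper_width: 22.9
gripper_force: 41.1
time_s: 7.32
eef_pos: [468.0, 170.0, 35.7]
eef_rot: [[-0.018, -1.0, -0.0], [-1.0, 0.018, -0.0], [0.0, 0.0, -1.0]]
ft_force: [-0.3, -0.2, -6.2]
gripper_width: 22.9
gripper_force: 41.1
```

```bash
python3 -m pendant '20 0 0 0.5 0;20 0 0 1 0;20 0 0 1 0'; python3 -m pendant '35 0 0 0 0;45 0 0 0 0;55 0 0 0 0;55 0 0 0 0;55 0 0 0 0;55 0 0 -40 0;55 0 0 -80 0;55 0 0 -80 0'
```

```text
time_s: 7.7
eef_pos: [468.1, 170.0, 35.3]
eef_rot: [[-0.018, -1.0, 0.0], [-1.0, 0.018, 0.0], [-0.0, -0.0, -1.0]]
ft_force: [-2.8, -2.1, 3.0]
gripper_width: 23.3
gripper_force: 42.1
time_s: 8.7
eef_pos: [470.1, 170.8, 118.1]
eef_rot: [[-0.018, -1.0, 0.006], [-1.0, 0.018, 0.002], [-0.002, -0.006, -1.0]]
ft_force: [0.0, 0.4, -0.7]
gripper_width: 47.1
gripper_force: 0.0
```

```bash
python3 -m pendant '0 -50 0 0 0;0 -100 -2 0 0;0 -110 -2 20 0;0 -110 -2 45 0;0 -110 -2 54 0;0 -110 -2 54 0;0 -110 -2 54 0'; python3 - <<'E'
from h import *
s=manip.observe(); print(s['ft_force'])
f=cams.grab_frame('top'); np.savez('pics/t3.npz',**f)
g=cv2.cvtColor(f['img'],cv2.COLOR_RGB2GRAY); cv2.imwrite('pics/t3.png',cv2.resize(f['img'][130:260,150:290,::-1],None,fx=5,fy=4,interpolation=cv2.INTER_CUBIC))
E
```

```text
time_s: 9.57
eef_pos: [472.6, 280.0, 61.6]
eef_rot: [[-0.018, -1.0, 0.001], [-1.0, 0.018, 0.001], [-0.001, -0.001, -1.0]]
ft_force: [0.1, -0.0, -0.1]
gripper_width: 0.1
gripper_force: 0.0
[ 0.12588246 -0.02999059 -0.12095932]
```

View pics/t3.png

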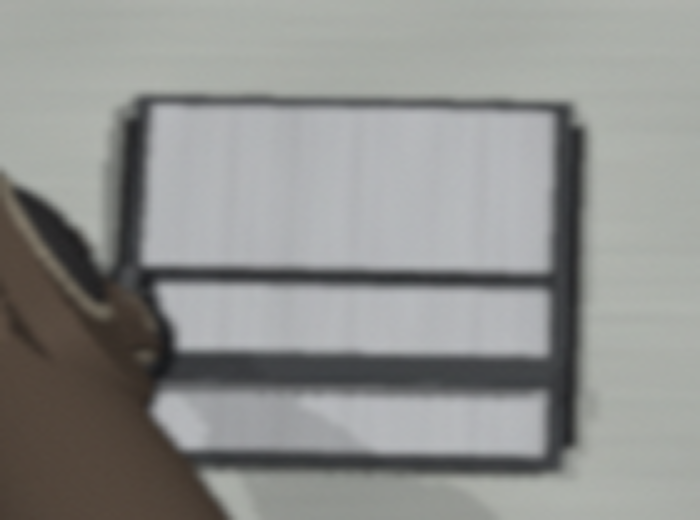

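The bar lies along the middle of the near platen (crop row ~370). Now I'll press its left end.

```bash
python3 -m pendant '0 0 2 3 0;0 0 2 5 0;0 0 2 6 0;0 0 2 6 0'; for i in 1 ; do python3 -m pendant '0 0 0 1 0;0 0 0 1 0;0 0 0 1 0'; done
```

```text
time_s: 10.12
eef_pos: [470.0, 280.0, 54.7]
eef_rot: [[-0.018, -1.0, -0.0], [-1.0, 0.018, -0.0], [0.0, 0.0, -1.0]]
ft_force: [-0.3, 0.0, -0.5]
gripper_width: -0.4
gripper_force: 0.0
time_s: 10.5
eef_pos: [470.2, 280.1, 54.1]
eef_rot: [[-0.018, -1.0, 0.0], [-1.0, 0.018, 0.0], [-0.0, -0.0, -1.0]]
ft_force: [-0.1, -1.1, 3.5]
gripper_width: -0.1
gripper_force: 1.7
```

```bash
python3 -m pendant '0 0 0 0.7 0;0 0 0 0.7 0;0 0 0 0.7 0'; python3 -c "
from h import *
for i in range(3): s=manip.observe();print(s['eef_pos'],s['ft_force'])"
```

```text
time_s: 10.88
eef_pos: [470.2, 280.1, 54.0]
eef_rot: [[-0.018, -1.0, 0.001], [-1.0, 0.018, 0.0], [-0.0, -0.001, -1.0]]
ft_force: [-2.8, -1.6, 9.0]
gripper_width: -0.2
gripper_force: 4.2
[470.18768147 280.10891315  54.04842245] [-2.81786081 -1.60029471  9.02095888]
[470.18768147 280.10891315  54.04842245] [-2.81786081 -1.60029471  9.02095888]
[470.18768147 280.10891315  54.04842245] [-2.81786081 -1.60029471  9.02095888]
```

```bash
python3 -m pendant '0 0 0 -30 0;0 55 1 -30 0;0 110 2 -30 0;0 165 3 -30 0;0 220 4 -30 0;0 220 4 -20 0;0 220 4 -8 0;0 220 4 -3 0;0 220 4 -3 0;0 220 4 -3 0'; python3 -m pendant '0 0 0 1 0;0 0 0 1.8 0;0 0 0 1.8 0;0 0 0 1.8 0'
```

```text
time_s: 12.12
eef_pos: [462.3, 60.9, 56.2]
eef_rot: [[-0.016, -1.0, 0.0], [-1.0, 0.016, 0.0], [-0.0, -0.0, -1.0]]
ft_force: [-0.4, -0.1, 0.1]
gripper_width: 0.2
gripper_force: 0.0
time_s: 12.62
eef_pos: [462.2, 60.1, 54.3]
eef_rot: [[-0.018, -1.0, 0.0], [-1.0, 0.018, 0.0], [-0.0, -0.0, -1.0]]
ft_force: [1.0, 0.8, -0.4]
gripper_width: 0.4
gripper_force: 0.0
```

```bash
python3 -m pendant '0 0 -3 0.7 0;0 0 -3 0.7 0;0 0 -3 0.7 0'; python3 -m pendant '0 0 0 0.7 0;0 0 0 0.7 0;0 0 0 0.7 0'
```

```text
time_s: 13.0
eef_pos: [463.9, 60.0, 54.0]
eef_rot: [[-0.018, -1.0, -0.002], [-1.0, 0.018, 0.0], [-0.0, 0.002, -1.0]]
ft_force: [-5.8, 0.2, 8.6]
gripper_width: -0.0
gripper_force: 4.4
time_s: 13.38
eef_pos: [464.0, 60.0, 54.0]
eef_rot: [[-0.018, -1.0, -0.002], [-1.0, 0.018, 0.0], [-0.0, 0.002, -1.0]]
ft_force: [-9.0, -0.5, 14.6]
gripper_width: 0.0
gripper_force: 7.3
```

Both ends are firm at z = 54.0, with 9 N on the left and 14 N on the right and no sinking. The near platen is flat, so the far one is bowed. Next is the weight.

```bash
python3 -m pendant '0 0 0 -40 0;50 30 0 -90 0;80 85 4 -100 0;80 140 8 -100 0;80 195 12 -100 0;80 250 16 -100 0;80 300 18 -100 0;80 300 18 -100 0;80 300 18 -100 0;80 300 18 -100 0'; python3 - <<'E'
from h import *
s,f=wrist(); print(s['eef_pos'],s['eef_rot'].round(3).tolist() if hasattr(s['eef_rot'],'round') else '')
np.savez('pics/w4.npz',**f); cv2.imwrite('pics/w4.png',f['img'][:,:,::-1])
f=cams.grab_frame('top'); np.savez('pics/t4.npz',**f)
E
```

```text
time_s: 14.62
eef_pos: [441.9, -238.5, 152.9]
eef_rot: [[-0.016, -1.0, -0.0], [-1.0, 0.016, 0.0], [-0.0, 0.0, -1.0]]
ft_force: [0.3, -0.2, -1.2]
gripper_width: 68.6
gripper_force: 0.0
[ 441.94872351 -238.54496664  152.91698599] [[-0.016, -1.0, -0.0], [-1.0, 0.016, 0.0], [-0.0, 0.0, -1.0]]
```

View pics/w4.png

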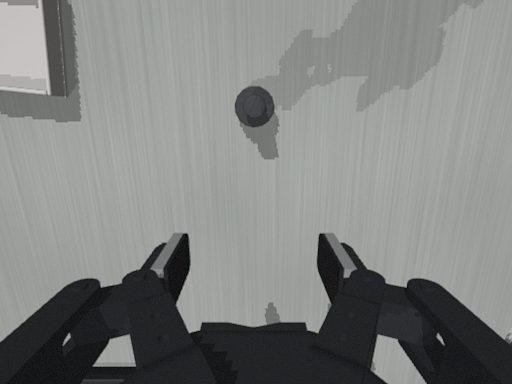

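The weight shows at (255,106), with its stem top at about (256,101). The fingers are symmetric about column ~254.

```bash
python3 - <<'E'
from h import *
f=dict(np.load('pics/w4.npz')); C=cloud(f); B=C[80:135,228:282]; g=cv2.cvtColor(f['img'],cv2.COLOR_RGB2GRAY)[80:135,228:282]
m=(B[...,2]>38)&(B[...,2]<55); print('stem',m.sum(),B[m].mean(0).round(1),B[m].min(0).round(1),B[m].max(0).round(1))
m=(B[...,2]>12)&(B[...,2]<25)&(g<100); print('foot',m.sum(),B[m].mean(0).round(1),B[m].min(0).round(1),B[m].max(0).round(1))
c,mm=mask(f,(228,80,282,132),75); (u,v),r=cv2.minEnclosingCircle(c); print(u,v,r,onplane(f,u,v,18).round(1))
# bar on near platen from top camera
t=dict(np.load('pics/t4.npz')); Ct=cloud(t); g=cv2.cvtColor(t['img'],cv2.COLOR_RGB2GRAY).astype(int)
for u in (185,200,220,240,255):
    r=np.where(g[205:240,u]<120)[0]+205; print(u,r.min(),r.max(),onplane(t,u,(r.min()+r.max())/2,50).round(1))
E
```

```text
stem 422 [ 438.2 -313.    44.9] [ 429.  -322.6   42.2] [ 448.  -303.5   47.3]
foot 820 [ 438.5 -312.8   18.9] [ 420.3 -330.9   15.9] [ 456.6 -294.5   21.2]
254.26190185546875 106.21428680419922 20.052894592285156 [ 438.2 -312.9   18. ]
185 218 226 [464.4 268.5  50. ]
200 218 226 [464.7 221.8  50. ]
220 218 227 [463.6 159.6  50. ]
240 219 227 [462.4  97.5  50. ]
255 219 227 [462.7  51.   50. ]
```

```bash
python3 -m pendant '80 40 1 0 0;80 74 2 20 0;80 74 2 70 0;80 74 2 110 0;80 74 2 128 0;80 74 2 131 0;80 74 2 131 0;80 74 2 131 0'; python3 -m pendant '15 0 0 0 0;15 0 0 0 0;15 0 0 0 0;15 0 0 0 0;15 0 0 0 0;15 0 0 0 0;15 0 0 0 0'
```

```text
time_s: 15.72
eef_pos: [439.4, -313.9, 23.2]
eef_rot: [[-0.017, -1.0, 0.002], [-1.0, 0.017, -0.001], [0.001, -0.002, -1.0]]
ft_force: [-0.5, 0.0, -0.2]
gripper_width: 68.4
gripper_force: 0.0
time_s: 16.6
eef_pos: [438.8, -313.7, 22.3]
eef_rot: [[-0.018, -1.0, 0.001], [-1.0, 0.018, -0.0], [0.0, -0.001, -1.0]]
ft_force: [0.6, 0.5, 6.3]
gripper_width: 18.7
gripper_force: 39.0
```

```bash
python3 -m pendant '15 0 0 -50 0;15 -20 -5 -100 0;15 -70 -20 -110 0;15 -120 -40 -110 0;15 -175 -60 -110 0;15 -230 -80 -110 0;15 -285 -100 -110 0;15 -340 -120 -110 0;15 -395 -140 -110 0;15 -440 -155 -110 0' ; python3 -m pendant '15 -30 -6 0 0;15 -43 -10 0 0;15 -43 -10 0 0;15 -43 -10 0 0;15 -43 -10 0 0'; python3 - <<'E'
from h import *
s,f=wrist(); print(s['eef_pos'])
np.savez('pics/w5.npz',**f); cv2.imwrite('pics/w5.png',f['img'][:,:,::-1])
E
```

```text
time_s: 17.85
eef_pos: [601.1, 125.6, 130.4]
eef_rot: [[-0.017, -1.0, -0.002], [-1.0, 0.017, -0.001], [0.001, 0.002, -1.0]]
ft_force: [0.4, -1.3, -2.2]
gripper_width: 18.7
gripper_force: 40.1
time_s: 18.48
eef_pos: [611.9, 165.2, 132.1]
eef_rot: [[-0.019, -1.0, -0.0], [-1.0, 0.019, -0.0], [0.0, 0.0, -1.0]]
ft_force: [0.0, -0.2, -2.1]
gripper_width: 18.4
gripper_force: 40.0
[611.8895575  165.19874644 132.0767759 ]
```

View pics/w5.png

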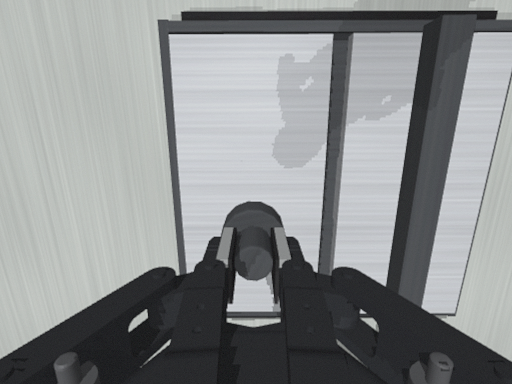

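The weight hangs over the middle of the far platen. The bar lies along the near platen at cols ~400–475.

```bash
python3 -m pendant '15 0 -1 40 0;15 0 -1 65 0;15 0 -1 75 0;15 0 -1 77.5 0;15 0 -1 77.5 0;15 0 -1 77.5 0'; python3 -m pendant '15 0 0 0.7 0;15 0 0 1.4 0;15 0 0 1.4 0;15 0 0 1.4 0'; python3 - <<'E'
from h import *
f=dict(np.load('pics/w5.npz')); C=cloud(f); g=cv2.cvtColor(f['img'],cv2.COLOR_RGB2GRAY)
for v in (60,120,180,240):
    r=np.where((C[v,360:500,2]>48)&(g[v,360:500]<110))[0]+360
    P=[onplane(f,u,v,54).round(1) for u in(r.min(),r.max()+1)]; m=(P[0]+P[1])/2
    print(v,P,'mid',m,'off platen mid',m[0]-(467.4+.019*(m[1]-168)))
E
```

```text
time_s: 19.27
eef_pos: [613.8, 166.6, 55.7]
eef_rot: [[-0.018, -1.0, 0.002], [-1.0, 0.018, 0.0], [-0.001, -0.002, -1.0]]
ft_force: [0.1, -0.5, -2.3]
gripper_width: 18.3
gripper_force: 40.0
time_s: 19.77
eef_pos: [613.0, 166.5, 52.9]
eef_rot: [[-0.018, -1.0, -0.0], [-1.0, 0.018, -0.0], [0.0, 0.0, -1.0]]
ft_force: [0.0, -0.2, -2.0]
gripper_width: 18.2
gripper_force: 40.0
60 [array([479.6,  62. ,  54. ]), array([452.8,  62.5,  54. ])] mid [466.2   62.25  54.  ] off platen mid 0.8092500000000769
120 [array([480.6, 104.1,  54. ]), array([453.1, 104.6,  54. ])] mid [466.85 104.35  54.  ] off platen mid 0.6593500000000176
180 [array([481. , 151.4,  54. ]), array([454.2, 151.9,  54. ])] mid [467.6  151.65  54.  ] off platen mid 0.5106500000000551
240 [array([482.2, 204.8,  54. ]), array([454.5, 205.4,  54. ])] mid [468.35 205.1   54.  ] off platen mid 0.2451000000000363
```

The bar is within 1 mm of the platen's middle. I'll lower the weight a little more and release it.

```bash
python3 -m pendant '15 0 0 0.5 0;15 0 0 0.9 0;15 0 0 0.9 0;15 0 0 0.9 0'
```

```text
time_s: 20.27
eef_pos: [613.1, 166.5, 52.4]
eef_rot: [[-0.018, -1.0, 0.0], [-1.0, 0.018, 0.0], [-0.0, -0.0, -1.0]]
ft_force: [-0.3, 0.8, 1.3]
gripper_width: 18.7
gripper_force: 40.4
```

```bash
python3 -m pendant '30 0 0 0 0;45 0 0 0 0;60 0 0 0 0;60 0 0 0 0;60 0 0 0 0;60 0 0 -30 0;60 0 0 -70 0;60 -40 0 -120 0;60 -90 0 -120 0;60 -90 0 -120 0'; python3 - <<'E'
from h import *
s,f=wrist(); print(s['ft_force'])
cv2.imwrite('pics/w6.png',f['img'][:,:,::-1])
C=cloud(f); m=(C[...,2]>70)&(C[...,2]<80)&(abs(C[...,0]-613)<30)&(abs(C[...,1]-166)<30); print(m.sum(),C[m].mean(0))
E
```

```text
time_s: 21.52
eef_pos: [614.7, 259.6, 172.5]
eef_rot: [[-0.014, -1.0, 0.001], [-1.0, 0.014, 0.001], [-0.001, -0.001, -1.0]]
ft_force: [-0.3, 0.2, -0.5]
gripper_width: 51.2
gripper_force: 0.0
[-0.31621832  0.15442036 -0.47052555]
493 [611.70221916 167.31129712  74.79637415]
```

View pics/w6.png

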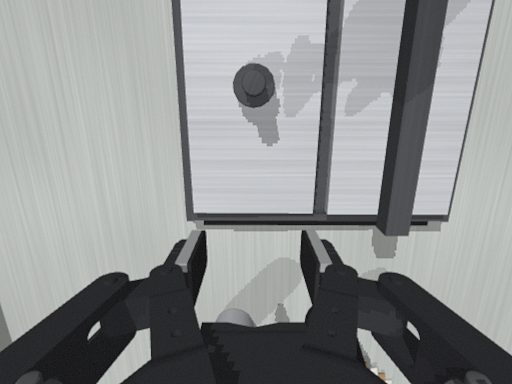

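The weight stands upright at (254,85) on the far platen, the bar lies along the near one, and the gripper is clear.

```bash
python3 -c "
from workcell import manip
print(manip.sign_off())"
```

```text
the job is handed in; nothing more can be done
None
```

The near platen gave firm resistance at both ends (left, then right), so the far one is bowed: the weight stands upright on the far platen, the straightedge lies along the middle of the near one, and the job is handed in after about 22 s of robot time.

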